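# Wind the clockwork of a drawing machine and close its case

## Robot

A 7-joint arm with a two-finger parallel gripper is mounted at the origin on the work surface. World frame = base frame: x ahead of the robot, y to its left, z up, the work surface at z = 0. Lengths are in mm, angles in rad, forces in N, time in s.
With the tool pointing down it reaches from about 350 to 900 mm from the base axis. Payload 7.2 kg.
Tool frame: the origin (TCP) lies on the centre line of the jaws, within the pads' length; the fingertips stand 25 mm ahead of it and the grasp point (between the pads) lies 6 mm ahead of it; x points along the fingers, z is the direction in which the jaws open and shut, and the axes are right-handed (so a half turn about x gives the same grasp; the last joint's range is limited). The gripper opens to 88 mm and grips with 3 to 60 N. Pads are 20 mm wide; open, the fingers measure 115 mm over their backs; the gripper's body (75 mm by 178 mm) begins 61 mm behind the grasp point.
Start: joints at [1.116, 0.411, -0.013, 1.596, 0.006, 1.134, -0.082], TCP at [235.755, -578.833, 247.653] pointing down, gripper open.
Joint ranges: [-2.95, 2.95], [-0.29, 1.99], [-1.47, 1.44], [0.14, 2.54], [-1.03, 4.17], [0.13, 1.85], [-2.86, 2.86]. Speed limits (rad/s): [2.39, 2.39, 3.01, 3.01, 3.14, 3.14, 3.14].

## Interface

Orientations are given as a rotation vector (axis times angle).
In Python, from cell import manip gives the robot as it stands. The module is installed in compiled form; this text tells all that it offers.
- The arm moves only by the shell command python3 -m crank 'ROWS' [FORCE]. ROWS is JSON, a list of rows, each a list of 7 numbers: the turn, a rotation vector about the tool's x, y, z as a fraction of full scale, then the shift along the tool's x, y, z as a fraction of full scale, then the closure, from -1 (fully open) to 1 (shut). A call has 1 to 8 rows; each row shifts and turns the pose as measured when the row begins, along the tool's axes as they then stand; what a row does not reach is not made up. Full scale, the value 1, is 0.05 m for a shift and 0.08 rad for a turn. A row lasts 1/10 s, in which the tool goes at most 50 mm and 8.59 degrees, less where a joint would pass 70% of its speed; a pose out of reach is approached as far as the arm can. A call with a number of a shift or a turn outside -1 to 1 is refused whole. A call with a gripper value outside its range is refused whole. The fingers move at their own pace and stop on an object; FORCE is the grip in N (left out, the last holds). Time passes only in rows, so rows that do not move let the fingers close. It gives the time, the measured TCP pose, the force and the opening at its end, in the units of the state.
- manip.sense(): the state, without advancing time (a new reading comes with each control period).
- manip.get_image(name): name is "side" or "top" or "wrist"; returns a dict with "img" (420x560x3 uint8, blue, green, red), "range_z" (420x560 float32, mm along the optical axis (not along the pixel's ray), 0 where there is no reading), "vertical_fov" (degrees; the focal length in pixels is half the picture's height over the tangent of half this angle, whatever the lens; pixels are square), "cx", "cy" (the principal point, pixels), "R" (3x3) and "t" (3): a world point X has camera coordinates R X + t. Camera axes: x right, y down, z forward; pixel columns grow to the right and rows downward; lengths in mm; the calibration is good to about 2 mm. The wrist camera is an equidistant fisheye: a pixel r from the principal point sees the ray r / f radians off the axis. A picture is of the moment at which its call begins.
- manip.sign_off(): hands the job in, once; it reports no verdict.
The state is a dict: "t": time; "q": joint angles; "joint_velocities": joint speeds; "effort": joint torques, N m; "tool_pos": TCP position; "ee_rot": TCP orientation; "force": force on the tool from outside, world axes, zero at the start; "moment": the same for the moment, N m; "width": opening from 0.0 (shut) to 1.0 (fully open).
Only numpy, scipy, OpenCV 4.12 (cv2) and the standard library are available. Lean on these libraries where they do the work, as an engineer would, in place of code of your own. Each camera call takes 0.05 s, during which the arm holds its last target. There are 200 camera calls.

## Task

The clockwork of this little drawing machine can only be wound while its case is open: turn the butterfly key clockwise, a part turn at a time, until it is fully wound and will go no further. Then set the loose cover over it onto the two dowels of the lower half, round nose over round nose, and push it fully home so that the two halves meet flush all round. The screws go in next, so finish with the robot still pressing the cover firmly down on the lower half, with some 10 N or more, and do not let go; leave the tape roll, ball, pen and screwdriver where they lie.

Things in the scene. Friction and masses are not known exactly. Their poses are not given: they have to be found in the camera images.
- case: Lower half of the split case, pale grey plastic, open on top, fixed to the bench in a wooden cradle (170 x 92 mm foot; side blocks to y = +-40 mm, 33 mm high). Origin: on the bench, mid-length under the key; x towards the round nose, z up. Outline 130 x 60 mm: flat sides from the square tail (x = -65 mm) to x = 35, then a half-round nose, radius 30. Flat rim 48 mm over the bench, walls 3 mm.
- key (a joint): How far the key is wound, rad: grows turning clockwise seen from above; 0 run down, 12.57 (two turns) fully wound, a hard stop. Starts with 2.6 to 3.8 rad still to go. Turning takes 0.08 to 0.1 N m; a click keeps the key where it is left, so it does not run back when released; never force it back. At 12.57 the wings lie along the x axis of the case.
- key_top (a point): Centre of the key's top edge, on its upright axis, 76 mm over the bench, 28 mm over the rim. The steel butterfly key has upright wings 32 mm across (along this point's x), 8 mm thick (along its y), 18 mm high, on a 9 mm stem. The point turns with the key; the wings look the same after a half turn.
- dowel_tail (a point): Foot, at rim height (48 mm), of the steel dowel at the tail of the lower half: on the centre line at x = -53 mm of the case. 8 mm diameter, rises 13 mm over the rim, the top 6 mm tapered to 3 mm across. Axes as the case.
- dowel_nose (a point): Foot, at rim height, of the same kind of dowel at the nose: on the centre line at x = +48 mm of the case. Axes as the case. Outside the nose stands an open pen sleeve, 16 mm across, at x = 64 to 80 mm, its top 43 mm over the bench.
- cover: Loose upper half of the case: pale grey plastic shell, 80 to 170 g, lying open side down. Outline as the lower half, 130 x 60 mm, 36 mm high; hollow inside, 32 mm deep, clears the key. Origin: centre of its underside; x towards the round nose. Flat sides 60 mm apart from x = -65 to 35 mm; centre of mass near x = 0. Seated, its origin is 48 mm over that of the case, same yaw.
- socket_tail (a point): Mouth of the cover's tail socket, in the underside at x = -53 mm: blind hole of 10 mm diameter, 18 mm deep, with a 1.5 mm chamfer at the mouth. Fits over dowel_tail; coincides with it when seated. Axes as the cover.
- socket_nose (a point): Mouth of the cover's nose socket, the same hole at x = +48 mm; coincides with dowel_nose when seated. Axes as the cover.
- tape_roll: Bystander: blue roll of tape lying flat, 104 mm across, 30 mm high, origin at the centre of its underside.
- ball_center (a point): Bystander: centre of a yellow-green tennis ball, 66 mm across, that lies on the bench inside the tape roll.
- pen: Bystander: black and white drawing pen, 140 mm long, 11 mm thick, lying on the bench; origin at the middle, on the bench, x along it.
- screwdriver: Bystander: screwdriver 160 mm long, handle 26 mm thick, lying between the case and the cover; origin at the middle, on the bench, x along it towards the tip.
Not all that is in view belongs to the job. What is shaped like the case but green or turquoise is not meant.

How it is judged (in metres and radians):
On the way:
1. the key is fully wound (within 0.25 rad of its stop) while the cover is still off (value of joint key above 12.32 rad and distance between socket_tail and dowel_tail above 0.05 m), for 0.2 s.
At the end, for the whole second after the job is handed in: The key is still fully wound (12.3 rad or more); each socket of the cover is within 2.5 mm of its own dowel and the rims within 1.5 mm of each other; the robot still bears on the cover (over 4 N) and the halves press on each other with over 7 N, all through the last second (value of joint key above 12.3 rad and horizontal distance between socket_tail and dowel_tail below 0.0025 m and horizontal distance between socket_nose and dowel_nose below 0.0025 m and z of each of socket_tail, socket_nose in the frame of case below 0.0495 m and angle between cover's own z axis and vertical below 0.03 rad and contact force between cover and case above 7 N and contact force between any of the fingers, the arm and cover above 4 N); the arm keeps its last pose, push and grip.
It fails at once if the key is forced backwards, anticlockwise (value of joint key below 8.6 rad).
It fails at once if the tape roll is shifted by more than 25 mm (distance of tape_roll from where it was at the start of the episode above 0.025 m).
It fails at once if the ball is shifted by more than 35 mm or leaves the roll (distance of ball_center from where it was at the start of the episode above 0.035 m).
It fails at once if the pen is shifted by more than 25 mm (distance of pen from where it was at the start of the episode above 0.025 m).
It fails at once if the screwdriver is shifted by more than 25 mm (distance of screwdriver from where it was at the start of the episode above 0.025 m).
It also fails if it takes over 72 s, if anything falls off the work surface, if the arm or the gripper's body presses on something with over 40 N, if the wrist force passes 120 N, or if a joint passes its speed limit or range.

## Working session

There is one attempt and no reset: what is moved stays moved. The work goes in short steps, Python scripts to look and compute and a shell command to move; the robot and the scene stay as the last step left them, time stands still between calls to the robot, and variables do not carry over. Pictures are saved under pics/ and viewed, about 8 in all and at most 12, crops included, and the job is handed in when it is done.

```bash
mkdir -p pics; cat > h.py <<'E'
import numpy as np, cv2, math
from cell import manip
from scipy.spatial.transform import Rotation as Ro
def grab(n):
    d=manip.get_image(n); np.savez('last_%s.npz'%n,**d); return d
def load(n): return dict(np.load('last_%s.npz'%n))
def cloud(d):
    im=d['range_z']; h,w=im.shape; f=h/2/math.tan(math.radians(float(d['vertical_fov']))/2)
    u,v=np.meshgrid(np.arange(w),np.arange(h)); 
    P=np.stack([(u-d['cx'])/f*im,(v-d['cy'])/f*im,im],-1)
    W=(P-d['t'])@d['R']; W[im==0]=np.nan
    return W
def st():
    s=manip.sense(); R=Ro.from_rotvec(s['ee_rot']).as_matrix()
    print('t',s['t'],'pos',np.round(s['tool_pos'],1),'R',np.round(R,3).tolist(),'F',np.round(s['force'],1),'M',np.round(s['moment'],2),'w',round(s['width'],3),'q',np.round(s['q'],2))
    return s,R
E
python3 - <<'E'
from h import *
st()
a=grab('top');b=grab('side')
for d in(a,b): print(d['vertical_fov'],d['cx'],d['cy'],np.round(d['R'],3).tolist(),d['t'])
cv2.imwrite('pics/top0.png',a['img']);cv2.imwrite('pics/side0.png',b['img'])
E
```

```text
t 0.0 pos [ 235.5 -578.4  246.8] R [[-0.001, 0.926, 0.377], [0.001, 0.377, -0.926], [-1.0, -0.0, -0.002]] F [ 0.2  0.1 -0.2] M [-0.02 -0.01 -0.01] w 1.0 q [ 1.12  0.41 -0.01  1.6   0.01  1.13 -0.08]
48.3079249746661 287.0594774087767 207.5716333144896 [[-0.045, -0.999, -0.004], [-0.979, 0.045, -0.199], [0.199, -0.005, -0.98]] [-57.06982775 553.72368876 971.91720423]
56.20146174747162 280.728501756904 214.79409161305637 [[-0.845, -0.535, 0.012], [-0.367, 0.564, -0.74], [0.389, -0.63, -0.672]] [447.21383532 313.61025718 849.63363853]
```

View pics/top0.png

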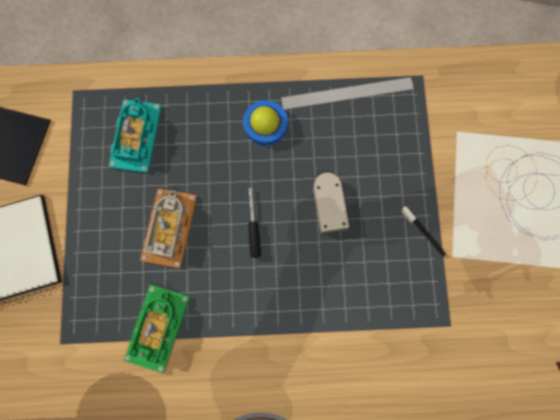

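View pics/side0.png

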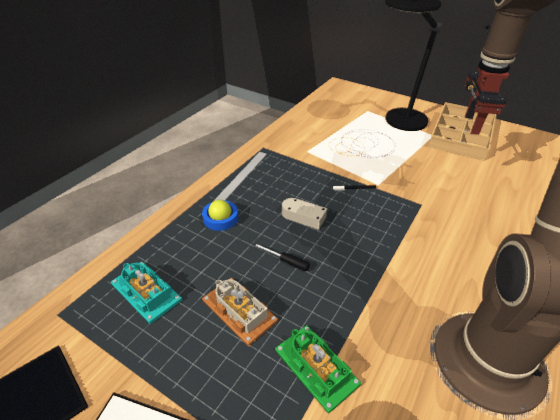

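Candidates (top image): the turquoise case at (134,135) and the green one at (157,328) are decoys. The grey case in the wooden cradle at (169,228) is the target. The only cover is the pale shell at (331,203), nose towards the top of the image. The pen is at (424,231), the screwdriver at (254,222) and the roll with ball at (265,121). Next I'll measure and check with a crop.

```bash
cat > m.py <<'E'
from h import *
def rng(W,z0,z1,c,r):
    m=(W[...,2]>z0)&(W[...,2]<z1)&(np.hypot(W[...,0]-c[0],W[...,1]-c[1])<r); return m
if __name__=='__main__':
    for n in('top','side'):
        d=load(n);W=cloud(d)
        px={'top':{'case':(228,169),'cover':(203,331)},'side':{'case':(305,240),'cover':(212,303)}}[n]
        for k,(r,c) in px.items():
            p=np.nanmedian(W[r-4:r+5,c-4:c+5].reshape(-1,3),0); print(n,k,np.round(p,1))
            for zr in((28,45),(44,54),(56,85)):
                m=rng(W,*zr,p,95)
                if m.sum()<5: continue
                q=W[m]; print('  z',zr,m.sum(),'mean',np.round(q.mean(0),1),'rect',cv2.minAreaRect(q[:,:2].astype(np.float32)))
    d=load('top'); cr=d['img'][170:290,120:370]; cv2.imwrite('pics/crop1.png',cv2.resize(cr,None,fx=3.2,fy=3.2,interpolation=cv2.INTER_CUBIC))
E
python3 m.py
```

```text
top case [519.6 180.5  38. ]
  z (28, 45) 941 mean [524.7 186.7  35.8] rect ((533.2590942382812, 186.73106384277344), (80.96746063232422, 144.01895141601562), 77.42838287353516)
  z (44, 54) 513 mean [523.9 189.1  47.7] rect ((532.29052734375, 187.3696746826172), (61.91081619262695, 141.4634246826172), 77.40241241455078)
  z (56, 85) 87 mean [524.3 187.4  70. ] rect ((524.09765625, 187.4273681640625), (16.144258499145508, 107.18352508544922), 83.8386459350586)
top cover [ 560.5 -180.9   36.1]
  z (28, 45) 1463 mean [ 562.2 -180.    36.1] rect ((566.5192260742188, -179.70343017578125), (130.25367736816406, 60.42899703979492), 6.109183311462402)
side case [516.1 195.4  38.2]
  z (28, 45) 879 mean [521.4 196.9  36.5] rect ((533.1569213867188, 188.15997314453125), (81.01776885986328, 145.75718688964844), 77.05419158935547)
  z (44, 54) 473 mean [520.4 192.1  47.7] rect ((526.5036010742188, 190.2950439453125), (61.195404052734375, 131.3514862060547), 77.05867767333984)
  z (56, 85) 102 mean [524.2 192.   68.4] rect ((522.8854370117188, 190.24215698242188), (17.602806091308594, 106.32683563232422), 82.8319320678711)
side cover [ 555.9 -161.9   36.4]
  z (28, 45) 660 mean [ 561.4 -174.9   36.1] rect ((566.7289428710938, -178.27163696289062), (129.70523071289062, 66.78311157226562), 7.341582775115967)
```

View pics/crop1.png

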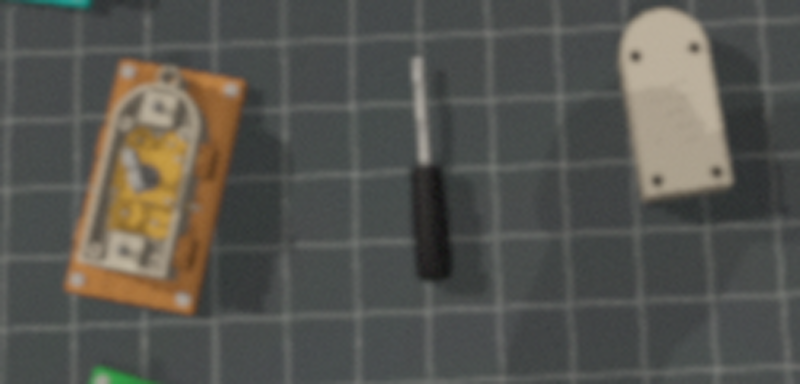

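The crop shows the grey case in the brown cradle, nose up and tilted to the right, with the key near crop (142,170). The pale cover's nose is at (662,15), tilted to the left. I'll move over towards the case for a wrist view.

```bash
python3 -m crank '[[0,0,0,0,0.65,-0.71,-1],[0,0,0,0,0.65,-0.71,-1],[0,0,0,0,0.65,-0.71,-1],[0,0,0,0,0.65,-0.71,-1],[0,0,0,0,0.65,-0.71,-1],[0,0,0,0,0.65,-0.71,-1],[0,0,0,0,0.65,-0.71,-1],[0,0,0,0,0.65,-0.71,-1]]'; python3 -c "
from h import *
st()"
```

```text
t: 0.9
tool_pos: [369.1, -210.1, 243.0]
ee_rot: [0.928, 1.369, -0.931]
force: [1.4, 0.4, 0.5]
width: 0.998
t 0.9 pos [ 369.1 -210.1  243. ] R [[-0.006, 0.931, 0.366], [0.002, 0.366, -0.931], [-1.0, -0.005, -0.004]] F [1.4 0.4 0.5] M [-0.03 -0.1  -0.06] w 0.998 q [ 0.65  0.09 -0.26  2.04  0.03  1.02 -0.82]
```

```bash
python3 -m crank '[[0,0,0,0,0.70,-0.71,-1],[0,0,0,0,0.70,-0.71,-1],[0,0,0,0,0.70,-0.71,-1],[0,0,0,0,0.70,-0.71,-1],[0,0,0,0,0.70,-0.71,-1],[0,0,0,0,0.70,-0.71,-1],[0,0,0,0,0.70,-0.71,-1],[0,0,0,0,0,0,-1]]'; python3 - <<'E'
from h import *
st()
d=grab('wrist'); cv2.imwrite('pics/w1.png',d['img']); print(d['vertical_fov'],d['cx'],d['cy'],-d['R'].T@d['t'],np.round(d['R'],3).tolist())
E
```

```text
t: 1.7
tool_pos: [504.0, 120.0, 242.7]
ee_rot: [0.926, 1.371, -0.925]
force: [-0.2, 0.2, -0.3]
width: 1.001
t 1.7 pos [504.  120.  242.7] R [[-0.004, 0.929, 0.371], [0.004, 0.371, -0.929], [-1.0, -0.002, -0.005]] F [-0.2  0.2 -0.3] M [-0.05  0.01 -0.04] w 1.001 q [ 0.12  0.28 -0.54  1.83  0.16  1.07 -1.67]
65.70646984690485 278.6074023395056 210.72801900038917 [565.9870564  144.74775321 379.82146126] [[0.371, -0.928, -0.005], [-0.9, -0.361, 0.244], [-0.228, -0.086, -0.97]]
```

View pics/w1.png

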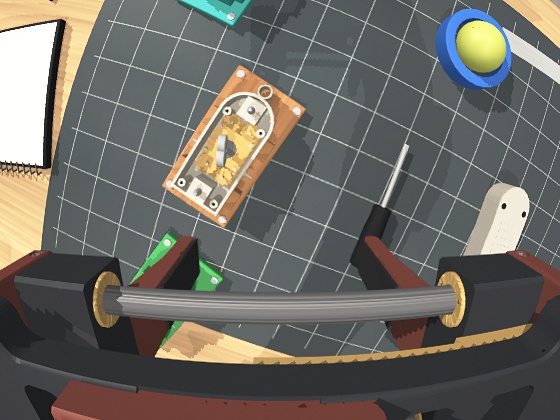

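The wrist view shows the grey case at (234,147) with the key wings near (222,150), and dowel blocks at about (252,110) and (202,190). Next I'll measure from depth with the fisheye model.

```bash
cat >> h.py <<'E'
def wcloud(d):
    im=d['range_z']; h,w=im.shape; f=h/2/math.tan(math.radians(float(d['vertical_fov']))/2)
    u,v=np.meshgrid(np.arange(w),np.arange(h)); x=u-d['cx'];y=v-d['cy']; r=np.hypot(x,y)+1e-9; k=np.tan(r/f)/r*im
    W=(np.stack([x*k,y*k,im],-1)-d['t'])@d['R']; W[im==0]=np.nan; return W
def proj(d,X):
    h=420; f=h/2/math.tan(math.radians(float(d['vertical_fov']))/2); c=d['R']@np.array(X,float)+d['t']
    r=math.hypot(c[0],c[1]); a=math.atan2(r,c[2])*f/r; return c[0]*a+float(d['cx']),c[1]*a+float(d['cy'])
def pca(q):
    c=q[:,:2].mean(0); U,S,V=np.linalg.svd(q[:,:2]-c,full_matrices=False); return c,np.degrees(np.arctan2(V[0,1],V[0,0]))
E
cat > c.py <<'E'
from h import *
d=load('wrist');W=wcloud(d); 
c=np.array([525,189.])
def sel(z0,z1,c,r):
    return W[(W[...,2]>z0)&(W[...,2]<z1)&(np.hypot(W[...,0]-c[0],W[...,1]-c[1])<r)]
q=sel(46,50,c,80); print('rim',len(q),np.median(q[:,2]),cv2.minAreaRect(q[:,:2].astype(np.float32)))
q=sel(30,35,c,85); print('cradle',len(q),cv2.minAreaRect(q[:,:2].astype(np.float32)))
q=sel(64,82,c,25); print('key',len(q),pca(q),q[:,2].max(),cv2.minAreaRect(q[:,:2].astype(np.float32)))
q=sel(72,82,c,25); print('keytop',len(q),pca(q),np.median(q[:,2]))
yaw=np.radians(-12.8);e=np.array([np.cos(yaw),np.sin(yaw)])
for s in(-53,48):
    q=sel(52,64,c+s*e,15); print('dowel',s,len(q),q.mean(0) if len(q) else 0, q[:,:2].min(0),q[:,:2].max(0))
i=d['img']; u,v=map(int,proj(d,[525,189,60])); print(u,v)
cv2.imwrite('pics/w1c.png',cv2.resize(i[v-75:v+75,u-80:u+80],None,fx=4,fy=4,interpolation=cv2.INTER_CUBIC))
E
python3 c.py
```

```text
rim 1863 48.128962555613654 ((527.7487182617188, 190.8240203857422), (60.672210693359375, 130.5347900390625), 76.85261535644531)
cradle 1307 ((534.7286376953125, 188.9153289794922), (79.79322814941406, 143.07916259765625), 76.3092041015625)
key 310 (array([528.44988006, 190.01896789]), np.float64(-164.7732171687606)) 77.70980085018758 ((528.2305297851562, 190.57418823242188), (31.90434455871582, 8.311279296875), 14.236249923706055)
keytop 240 (array([528.46274587, 190.61209334]), np.float64(-165.1786145142408)) 74.96181552918455
dowel -53 52 [476.87848301 201.74793585  57.66825654] [472.49330227 198.28495223] [479.81835133 205.94510189]
dowel 48 54 [574.65623322 179.47910551  58.54009989] [570.80539378 175.83975046] [578.38471019 183.48695982]
223 153
```

View pics/w1c.png

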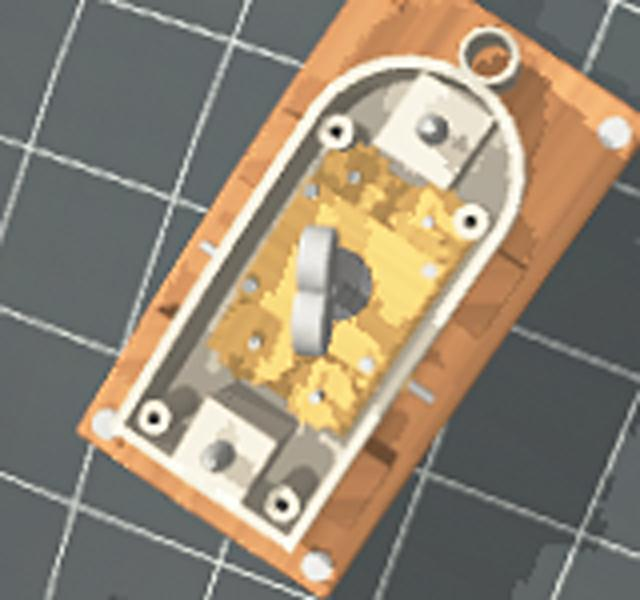

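Case centre is about (528,190), yaw about -12.9°. The wings lie at +14.5°, so about 0.48+π ≈ 3.62 rad is left. Clockwise lowers q7, so I first pre-rotate about 3.0 rad anticlockwise in free air.

```bash
python3 -m crank '[[-1,0,0,0,0,0,-1],[-1,0,0,0,0,0,-1],[-1,0,0,0,0,0,-1],[-1,0,0,0,0,0,-1],[-1,0,0,0,0,0,-1],[-1,0,0,0,0,0,-1],[-1,0,0,0,0,0,-1],[-1,0,0,0,0,0,-1]]'; python3 -m crank '[[-1,0,0,0,0,0,-1],[-1,0,0,0,0,0,-1],[-1,0,0,0,0,0,-1],[-1,0,0,0,0,0,-1],[-1,0,0,0,0,0,-1],[-1,0,0,0,0,0,-1],[-1,0,0,0,0,0,-1],[-1,0,0,0,0,0,-1]]' >/dev/null; python3 -m crank '[[-1,0,0,0,0,0,-1],[-1,0,0,0,0,0,-1],[-1,0,0,0,0,0,-1],[-1,0,0,0,0,0,-1],[-1,0,0,0,0,0,-1],[-1,0,0,0,0,0,-1],[-1,0,0,0,0,0,-1],[-1,0,0,0,0,0,-1]]' >/dev/null;  python3 -m crank '[[-1,0,0,0,0,0,-1],[-1,0,0,0,0,0,-1],[-1,0,0,0,0,0,-1],[-1,0,0,0,0,0,-1],[-1,0,0,0,0,0,-1],[-1,0,0,0,0,0,-1],[-1,0,0,0,0,0,-1],[-1,0,0,0,0,0,-1]]' >/dev/null
cat >> h.py <<'E'
def go(x,y,z,az):
    """print tool-frame shift (full-scale units) and turn rows to reach TCP xyz with tool-z azimuth az deg, tool down"""
    s,R=st(); d=R.T@(np.array([x,y,z])-s['tool_pos']); a=np.degrees(np.arctan2(R[1,2],R[0,2]))
    t=(a-az+180)%360-180
    T=np.array([[0,-np.sin(np.radians(az+90)),0],[0,0,0],[0,0,0]])
    zt=np.array([np.cos(np.radians(az)),np.sin(np.radians(az)),0]); xt=np.array([0,0,-1.]); D=np.stack([xt,np.cross(zt,xt),zt],1)
    rv=Ro.from_matrix(R.T@D).as_rotvec()
    print('az now',round(a,2),'cw turn rad',round(np.radians(t),3),'rotvec/0.08 (tool)',np.round(rv/0.08,3),'shift mm',np.round(d,2),'units',np.round(d/50,3))
E
python3 -c "
from h import *
go(528.3,190.3,130,104.5)"
```

```text
t: 2.55
tool_pos: [499.2, 103.5, 239.2]
ee_rot: [0.415, 1.54, -0.432]
force: [-0.8, 0.1, -0.8]
width: 0.997
t 4.95 pos [484.8  53.9 231. ] R [[-0.037, -0.987, 0.155], [-0.043, 0.157, 0.987], [-0.998, 0.03, -0.048]] F [-0.4  0.5  0.2] M [ 0.07 -0.13 -0.03] w 1.0 q [ 0.59  0.39 -1.03  1.86  0.39  1.15  0.82]
az now 81.06 cw turn rad -0.409 rotvec/0.08 (tool) [-5.121 -0.513 -0.491] shift mm [ 93.38 -24.59 146.14] units [ 1.868 -0.492  2.923]
```

```bash
python3 -m crank '[[-1,-0.1,-0.1,0.2,0,0.9,-1],[-1,-0.1,-0.1,0.2,0,0.9,-1],[-1,-0.1,-0.1,0.2,-0.1,0.8,-1],[-1,-0.1,-0.1,0,-0.3,0.3,-1],[-1,-0.1,-0.1,0,-0.2,0.1,-1],[0,0,0,0,0,0,-1]]';python3 -c "
from h import *
go(528.3,190.3,140,104.5)"
```

```text
t: 5.55
tool_pos: [523.0, 194.5, 190.2]
ee_rot: [-1.394, 1.095, 1.385]
force: [-0.2, 0.2, 0.1]
width: 0.998
t 5.55 pos [523.  194.5 190.2] R [[-0.002, -0.97, -0.242], [-0.012, -0.242, 0.97], [-1.0, 0.005, -0.011]] F [-0.2  0.2  0.1] M [ 0.06 -0.08  0.04] w 0.998 q [ 0.3   0.58 -1.05  1.77  0.56  1.13  0.88]
az now 104.01 cw turn rad -0.008 rotvec/0.08 (tool) [-0.106 -0.134 -0.064] shift mm [50.25 -4.38 -4.79] units [ 1.005 -0.088 -0.096]
```

```bash
python3 -m crank '[[-0.1,-0.13,-0.06,0.6,-0.04,-0.05,-1],[0,0,0,0.4,-0.05,-0.05,-1],[0,0,0,0,0,0,-1]]';python3 - <<'E'
from h import *
d=grab('wrist'); cv2.imwrite('pics/w2.png',d['img'])
E
python3 c.py; python3 -c "
from h import *
go(528.4,190.4,140,104.5)"
```

```text
t: 5.85
tool_pos: [528.2, 184.9, 138.7]
ee_rot: [-1.388, 1.089, 1.384]
force: [1.0, -0.7, 0.0]
width: 0.999
rim 3564 48.15871111017928 ((527.7053833007812, 190.94003295898438), (60.76484680175781, 129.8988494873047), 76.99073791503906)
cradle 2521 ((532.5504150390625, 189.63876342773438), (80.55159759521484, 134.4738311767578), 77.00827026367188)
key 560 (array([525.74299744, 190.12092274]), np.float64(15.428928876658883)) 77.35597804113586 ((527.3305053710938, 190.56765747070312), (31.272390365600586, 8.81369686126709), 13.966609001159668)
keytop 494 (array([526.93942089, 190.44565316]), np.float64(15.343633025572526)) 75.05926795351141
dowel -53 103 [476.04392677 202.10774447  58.05494126] [472.26579621 199.1085185 ] [480.12315177 206.05990481]
dowel 48 93 [572.85221804 179.91637806  57.28046105] [570.35120036 176.51511223] [577.25443274 183.57841267]
284 223
t 5.9 pos [528.4 185.2 139.8] R [[0.0, -0.971, -0.24], [-0.004, -0.24, 0.971], [-1.0, 0.001, -0.004]] F [-0.2 -1.2 -1.1] M [ 0.01 -0.11  0.02] w 0.997 q [ 0.29  0.64 -1.01  1.82  0.63  1.04  0.85]
az now 103.88 cw turn rad -0.011 rotvec/0.08 (tool) [-0.136 -0.054 -0.013] shift mm [-0.19 -1.27  5.06] units [-0.004 -0.025  0.101]
```

View pics/w2.png

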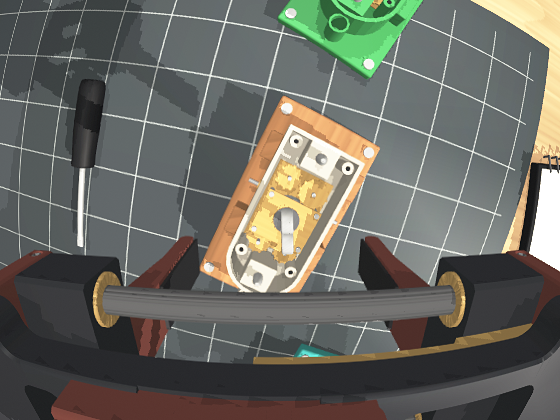

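The view shows the jaws straddling the wings at (287,232), aligned. Descending onto the key and gripping.

```bash
python3 -m crank '[[-0.13,-0.05,0,0.4,-0.02,0.1,-1],[0,0,0,0.4,0,0,-1],[0,0,0,0.2,0,0,-1],[0,0,0,0,0,0,-1]]';python3 -c "
from h import *
go(527.9,190.4,84.5,104.3)"
```

```text
t: 6.3
tool_pos: [529.5, 187.7, 93.2]
ee_rot: [-1.391, 1.083, 1.383]
force: [0.1, -0.2, 0.6]
width: 0.997
t 6.3 pos [529.5 187.7  93.2] R [[0.004, -0.97, -0.242], [-0.002, -0.242, 0.97], [-1.0, -0.003, -0.003]] F [ 0.1 -0.2  0.6] M [ 0.07 -0.11 -0.02] w 0.997 q [ 0.25  0.69 -0.96  1.86  0.69  0.96  0.8 ]
az now 104.03 cw turn rad -0.005 rotvec/0.08 (tool) [-0.059 -0.038  0.039] shift mm [8.68 0.92 3.03] units [0.174 0.018 0.061]
```

```bash
python3 -m crank '[[-0.06,-0.04,0.04,0.18,0.02,0.06,-1],[0,0,0,0.02,0,0.02,-1],[0,0,0,0,0,0,-0.3],[0,0,0,0,0,0,0.3],[0,0,0,0,0,0,1],[0,0,0,0,0,0,1],[0,0,0,0,0,0,1],[0,0,0,0,0,0,1]]' 35;python3 -c "
from h import *
go(527.9,190.4,84.5,104.3)"
```

```text
t: 7.1
tool_pos: [529.0, 192.2, 86.3]
ee_rot: [-1.391, 1.078, 1.387]
force: [-0.3, -0.3, -0.2]
width: 0.489
t 7.1 pos [529.  192.2  86.3] R [[0.004, -0.969, -0.246], [0.001, -0.246, 0.969], [-1.0, -0.004, 0.0]] F [-0.3 -0.3 -0.2] M [ 0.09 -0.15  0.01] w 0.489 q [ 0.24  0.7  -0.95  1.86  0.7   0.95  0.79]
az now 104.25 cw turn rad -0.001 rotvec/0.08 (tool) [-0.011  0.002  0.052] shift mm [ 1.82  1.48 -1.47] units [ 0.036  0.03  -0.029]
```

```bash
python3 -m crank '[[0,0,0.05,0.03,0.03,-0.03,1],[0,0,0,0,0,0,1],[0,0,0,0,0,0,1],[0,0,0,0,0,0,1],[0,0,0,0,0,0,1],[0,0,0,0,0,0,1],[0,0,0,0,0,0,1],[0,0,0,0,0,0,1]]' 35;python3 -c "
from h import *
go(527.9,190.4,84.5,104.3)"
```

```text
t: 7.9
tool_pos: [527.8, 190.1, 84.6]
ee_rot: [-1.39, 1.081, 1.39]
force: [0.4, -1.1, 0.3]
width: 0.092
t 7.9 pos [527.8 190.1  84.6] R [[-0.0, -0.969, -0.246], [-0.0, -0.246, 0.969], [-1.0, 0.0, 0.0]] F [ 0.4 -1.1  0.3] M [ 0.09 -0.15  0.03] w 0.092 q [ 0.24  0.7  -0.95  1.86  0.7   0.95  0.79]
az now 104.26 cw turn rad -0.001 rotvec/0.08 (tool) [-0.009  0.001 -0.005] shift mm [ 0.07 -0.2   0.26] units [ 0.001 -0.004  0.005]
```

Gripped at 8.1 mm. Starting to wind, in a small first turn while watching the drift.

```bash
python3 -m crank '[[0.8,0,0,0,0,0,1],[0.8,0,0,0,0,0,1],[0.8,0,0,0,0,0,1],[0.8,0,0,0,0,0,1]]';python3 -c "
from h import *
go(527.9,190.4,84.5,104.3)"
```

```text
t: 8.3
tool_pos: [527.8, 190.0, 84.6]
ee_rot: [-1.198, 1.217, 1.198]
force: [1.0, -0.6, 0.4]
width: 0.09
t 8.3 pos [527.8 190.   84.6] R [[-0.001, -1.0, 0.015], [0.0, 0.015, 1.0], [-1.0, 0.001, 0.0]] F [ 1.  -0.6  0.4] M [ 0.05 -0.19  0.12] w 0.09 q [ 0.21  0.68 -0.89  1.86  0.65  0.93  0.57]
az now 89.13 cw turn rad -0.265 rotvec/0.08 (tool) [-3.31e+00  2.00e-03 -6.00e-03] shift mm [ 0.07 -0.12  0.38] units [ 0.001 -0.002  0.008]
```

```bash
python3 -m crank '[[0.9,0,0,0,0,0,1],[0.9,0,0,0,0,0,1],[0.9,0,0,0,0,0,1],[0.9,0,0,0,0,0,1],[0.9,0,0,0,0,0,1],[0.9,0,0,0,0,0,1],[0.9,0,0,0,0,0,1],[0.9,0,0,0,0,0,1]]';python3 -m crank '[[0.9,0,0,0,0,0,1],[0.9,0,0,0,0,0,1],[0.9,0,0,0,0,0,1],[0.9,0,0,0,0,0,1],[0.9,0,0,0,0,0,1],[0.9,0,0,0,0,0,1],[0.9,0,0,0,0,0,1],[0.9,0,0,0,0,0,1]]';python3 -c "
from h import *
go(527.9,190.4,84.5,-102.9)"
```

```text
t: 9.1
tool_pos: [527.7, 189.8, 84.6]
ee_rot: [-0.746, 1.439, 0.746]
force: [-0.5, -0.1, -0.0]
width: 0.083
t: 9.9
tool_pos: [527.5, 189.7, 84.5]
ee_rot: [-0.281, 1.553, 0.28]
force: [-0.0, -0.7, 0.2]
width: 0.089
t 9.9 pos [527.5 189.7  84.5] R [[-0.0, -0.35, 0.937], [-0.001, 0.937, 0.35], [-1.0, -0.001, -0.0]] F [-0.  -0.7  0.2] M [ 0.02 -0.06  0.14] w 0.089 q [ 0.02  0.58 -0.61  1.88  0.44  0.83 -0.46]
az now 20.48 cw turn rad 2.153 rotvec/0.08 (tool) [2.6917e+01 9.0000e-03 1.3000e-02] shift mm [0.04 0.55 0.62] units [0.001 0.011 0.012]
```

```bash
python3 -m crank '[[1,0,0,0,0,0,1],[1,0,0,0,0,0,1],[1,0,0,0,0,0,1],[1,0,0,0,0,0,1],[1,0,0,0,0,0,1],[1,0,0,0,0,0,1],[1,0,0,0,0,0,1],[1,0,0,0,0,0,1]]';python3 -m crank '[[1,0,0,0,0,0,1],[1,0,0,0,0,0,1],[1,0,0,0,0,0,1],[1,0,0,0,0,0,1],[1,0,0,0,0,0,1],[1,0,0,0,0,0,1],[1,0,0,0,0,0,1],[1,0,0,0,0,0,1]]';python3 -c "
from h import *
go(527.9,190.4,84.5,-102.9)"
```

```text
t: 10.7
tool_pos: [527.3, 189.6, 84.5]
ee_rot: [0.24, 1.557, -0.243]
force: [0.7, -0.8, -0.8]
width: 0.088
t: 11.5
tool_pos: [527.0, 189.7, 84.5]
ee_rot: [0.757, 1.433, -0.759]
force: [0.9, -0.3, -0.4]
width: 0.089
t 11.5 pos [527.  189.7  84.5] R [[0.0, 0.826, 0.563], [-0.002, 0.563, -0.826], [-1.0, -0.001, 0.002]] F [ 0.9 -0.3 -0.4] M [-0.04 -0.09  0.07] w 0.089 q [-0.22  0.51 -0.28  1.89  0.2   0.76 -1.59]
az now -55.72 cw turn rad 0.823 rotvec/0.08 (tool) [10.292  0.023 -0.   ] shift mm [ 0.04  1.07 -0.06] units [ 0.001  0.021 -0.001]
```

```bash
python3 -m crank '[[1,0,0,0,0,0,1],[1,0,0,0,0,0,1],[1,0,0,0,0,0,1],[1,0,0,0,0,0,1],[1,0,0,0,0,0,1],[1,0,0,0,0,0,1],[1,0,0,0,0,0,1],[1,0,0,0,0,0,1]]';python3 -c "
from h import *
go(527.9,190.4,84.5,-102.9)"; python3 -m crank '[[0.5,0,0,0,0,0,1],[0.5,0,0,0,0,0,1],[0.5,0,0,0,0,0,1],[0.5,0,0,0,0,0,1]]';python3 -c "
from h import *
go(527.9,190.4,84.5,-102.9)"
```

```text
t: 12.3
tool_pos: [527.0, 190.0, 84.6]
ee_rot: [1.257, 1.175, -1.258]
force: [0.6, -0.2, -1.0]
width: 0.087
t 12.3 pos [527.  190.   84.6] R [[0.001, 0.998, -0.066], [-0.002, -0.066, -0.998], [-1.0, 0.001, 0.002]] F [ 0.6 -0.2 -1. ] M [-0.05 -0.05  0.03] w 0.087 q [-0.34  0.5  -0.12  1.9   0.09  0.74 -2.15]
az now -93.8 cw turn rad 0.159 rotvec/0.08 (tool) [ 1.986  0.022 -0.015] shift mm [ 0.05  0.9  -0.46] units [ 0.001  0.018 -0.009]
t: 12.7
tool_pos: [527.0, 190.1, 84.6]
ee_rot: [1.378, 1.087, -1.379]
force: [0.3, 0.2, 0.1]
width: 0.09
t 12.7 pos [527.  190.1  84.6] R [[0.001, 0.973, -0.231], [-0.002, -0.231, -0.973], [-1.0, 0.002, 0.002]] F [0.3 0.2 0.1] M [-0.09 -0.07  0.1 ] w 0.09 q [-0.38  0.5  -0.07  1.9   0.06  0.74 -2.29]
az now -103.36 cw turn rad -0.008 rotvec/0.08 (tool) [-0.1    0.025 -0.022] shift mm [ 0.06  0.84 -0.49] units [ 0.001  0.017 -0.01 ]
```

```bash
python3 -m crank '[[0.5,0,0,0,0,0,1],[0.5,0,0,0,0,0,1],[0.5,0,0,0,0,0,1]]';python3 -c "
from h import *
go(527.9,190.4,84.5,-102.9)"
```

```text
t: 13.0
tool_pos: [526.9, 190.1, 84.5]
ee_rot: [1.463, 1.017, -1.464]
force: [-0.9, -2.1, -0.2]
width: 0.105
t 13.0 pos [526.9 190.1  84.5] R [[0.002, 0.938, -0.346], [-0.003, -0.346, -0.938], [-1.0, 0.003, 0.003]] F [-0.9 -2.1 -0.2] M [-0.16 -0.11  0.84] w 0.105 q [-0.4   0.5  -0.04  1.91  0.04  0.74 -2.39]
az now -110.26 cw turn rad -0.128 rotvec/0.08 (tool) [-1.605  0.034 -0.034] shift mm [ 0.05  0.81 -0.59] units [ 0.001  0.016 -0.012]
```

The moment rose to 0.84 N m and the jaws wedged at about -110°, so the key is at its stop. Releasing and rising, then a wrist check of the wings.

```bash
python3 -m crank '[[0,0,0,0,0,0,-1],[0,0,0,0,0,0,-1],[0,0,0,0,0,0,-1],[0,0,0,0,0,0,-1],[0,0,0,0,0,0,-1],[0,0,0,-0.6,0,0,-1],[0,0,0,-0.9,0,0,-1],[0,0,0,-0.9,0,0,-1]]'; python3 - <<'E'
from h import *
grab('wrist'); grab('top'); st()
E
python3 c.py; cat > cov.py <<'E'
from h import *
import sys
for n in ('top','wrist'):
    d=load(n); W=cloud(d) if n=='top' else wcloud(d)
    m=(W[...,2]>33)&(W[...,2]<39)&(np.hypot(W[...,0]-566,W[...,1]+180)<90)
    q=W[m]
    if len(q)>50: print(n,len(q),'z',np.median(q[:,2]),cv2.minAreaRect(q[:,:2].astype(np.float32)),q.mean(0))
E
python3 cov.py
```

```text
t: 13.8
tool_pos: [522.7, 189.6, 201.2]
ee_rot: [1.45, 1.022, -1.475]
force: [0.8, -0.0, 0.0]
width: 0.793
t 13.9 pos [526.3 191.1 206.4] R [[-0.0, 0.939, -0.343], [-0.003, -0.343, -0.939], [-1.0, 0.001, 0.003]] F [ 1.1 -0.  -0.4] M [ 0.16 -0.03  0.04] w 0.88 q [-0.4   0.34 -0.05  1.8   0.02  1.   -2.38]
rim 2406 48.143707910312344 ((527.7129516601562, 190.88870239257812), (60.56599426269531, 130.533203125), 77.0860595703125)
cradle 1568 ((535.6235961914062, 188.9405059814453), (80.77279663085938, 140.3783416748047), 76.9176025390625)
key 355 (array([529.95758687, 190.21162768]), np.float64(167.03547969894402)) 77.75711626970327 ((528.7329711914062, 190.55813598632812), (8.041876792907715, 30.87799644470215), 77.06553649902344)
keytop 308 (array([529.12232472, 190.49141159]), np.float64(166.56170632828116)) 75.04519360785085
dowel -53 61 [477.82702054 202.31671811  57.69256349] [474.50083547 198.82388108] [480.65743087 206.39042177]
dowel 48 70 [575.10197995 179.99068108  58.03014905] [570.94384806 176.16234107] [578.80929182 184.01817966]
277 203
top 1281 z 36.11569254036689 ((566.5274658203125, -179.81121826171875), (130.18148803710938, 60.56181716918945), 6.186683177947998) [ 562.82055391 -180.0900481    36.09815963]
wrist 2461 z 36.29599643365342 ((568.151611328125, -176.4912109375), (130.49880981445312, 62.2469482421875), 5.101944446563721) [ 573.59972966 -169.86950023   36.28465339]
```

The key's wings now lie at -13°, along the case axis (rim -12.9°), so it is fully wound. Moving over to the cover at (566.5,-179.8), yaw 6.2°.

```bash
python3 -m crank '[[-1,0,0,0,0.42,0.85,-1],[-1,0,0,0,0.35,0.88,-1],[-1,0,0,0,0.28,0.9,-1],[-1,0,0,0,0.2,0.92,-1],[-1,0,0,0,0.13,0.94,-1],[-0.7,0,0,0,0.05,0.94,-1],[0,0,0,0,0,0.9,-1],[0,0,0,0,0,0,-1]]'; python3 - <<'E'
from h import *
d=grab('wrist'); cv2.imwrite('pics/w3.png',d['img']); go(566.5,-179.8,120,-83.8)
E
python3 cov.py
```

```text
t: 14.7
tool_pos: [565.8, -144.4, 205.2]
ee_rot: [1.111, 1.266, -1.109]
force: [-0.5, -0.0, 0.5]
width: 0.998
t 14.75 pos [ 565.8 -140.8  205. ] R [[0.003, 0.991, 0.135], [0.001, 0.135, -0.991], [-1.0, 0.003, -0.0]] F [-0.4  0.3 -0.8] M [-0.02 -0.05 -0.01] w 1.0 q [ 0.16  0.38 -0.    1.75 -0.    1.01 -1.27]
az now -82.23 cw turn rad 0.027 rotvec/0.08 (tool) [ 0.343 -0.004 -0.033] shift mm [84.96 -4.81 38.73] units [ 1.699 -0.096  0.775]
top 1281 z 36.11569254036689 ((566.5274658203125, -179.81121826171875), (130.18148803710938, 60.56181716918945), 6.186683177947998) [ 562.82055391 -180.0900481    36.09815963]
wrist 7436 z 36.28397838513091 ((567.9332885742188, -177.56898498535156), (130.2712860107422, 60.471351623535156), 5.83317756652832) [ 567.79173843 -177.15199828   36.29635832]
```

View pics/w3.png

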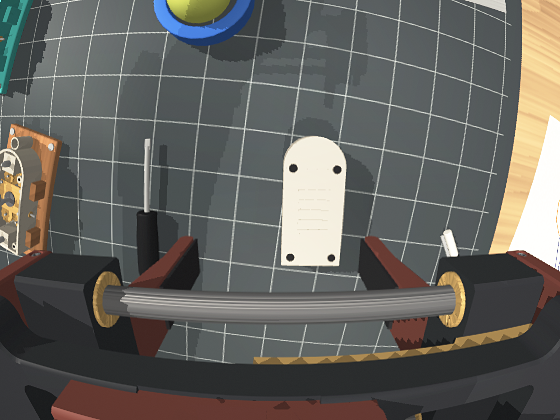

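The view shows the cover at (314,200) between the jaws. The screwdriver is at (148,200), well clear, and the pen is at (450,245). I'll come down to z=120 and measure again with the arm at rest.

```bash
python3 -m crank '[[0.35,0,0,0.8,-0.06,0.75,-1],[0,0,0,0.8,0,0,-1],[0,0,0,0.05,0,0,-1],[0,0,0,0,0,0,-1],[0,0,0,0,0,0,-1]]'; python3 - <<'E'
from h import *
grab('wrist'); go(567.2,-178.7,45,-84)
E
python3 cov.py
```

```text
t: 15.25
tool_pos: [569.7, -167.1, 128.0]
ee_rot: [1.131, 1.259, -1.121]
force: [0.2, 0.3, -0.0]
width: 1.0
t 15.3 pos [ 570.2 -167.2  128.5] R [[0.006, 0.994, 0.112], [0.003, 0.112, -0.994], [-1.0, 0.007, -0.003]] F [-1.   0.2  0.2] M [ 0.04  0.05 -0.  ] w 0.997 q [ 0.2   0.48  0.01  1.8  -0.01  0.86 -1.24]
az now -83.57 cw turn rad 0.007 rotvec/0.08 (tool) [ 0.093 -0.034 -0.081] shift mm [83.41 -4.78 11.34] units [ 1.668 -0.096  0.227]
top 1281 z 36.11569254036689 ((566.5274658203125, -179.81121826171875), (130.18148803710938, 60.56181716918945), 6.186683177947998) [ 562.82055391 -180.0900481    36.09815963]
wrist 11650 z 36.26148972315063 ((573.8348999023438, -176.92359924316406), (118.31951141357422, 60.38960266113281), 6.048643589019775) [ 574.42088025 -176.61609949   36.28130856]
```

```bash
python3 -m crank '[[0.09,-0.03,-0.08,0.3,-0.06,0.2,-1],[0,0,0,0.5,0,0,-1],[0,0,0,0.3,0,0,-1],[0,0,0,0,0,0,-1],[0,0,0,0,0,0,-1]]'; python3 - <<'E'
from h import *
go(567.7,-177.6,32,-83.95)
E
```

```text
t: 15.8
tool_pos: [571.9, -179.0, 75.7]
ee_rot: [1.132, 1.249, -1.126]
force: [0.2, 0.5, 0.6]
width: 1.003
t 15.8 pos [ 571.9 -179.    75.7] R [[0.008, 0.994, 0.106], [-0.003, 0.106, -0.994], [-1.0, 0.008, 0.004]] F [0.2 0.5 0.6] M [ 0.04 -0.   -0.04] w 1.003 q [ 0.21  0.56  0.01  1.82 -0.01  0.75 -1.24]
az now -83.93 cw turn rad 0.0 rotvec/0.08 (tool) [ 0.004  0.048 -0.101] shift mm [43.63 -4.35 -2.04] units [ 0.873 -0.087 -0.041]
```

```bash
python3 -m crank '[[0,0.05,-0.1,0.3,-0.08,-0.04,-1],[0,0,0,0.3,0,0,-1],[0,0,0,0.2,-0.03,0,-1],[0,0,0,0,0,0,-1]]'; python3 - <<'E'
from h import *
go(567.7,-177.6,32,-83.95)
E
```

```text
t: 16.2
tool_pos: [566.7, -178.1, 34.0]
ee_rot: [1.132, 1.256, -1.13]
force: [-0.2, -0.3, 0.1]
width: 1.001
t 16.2 pos [ 566.7 -178.1   34. ] R [[0.002, 0.994, 0.106], [-0.0, 0.106, -0.994], [-1.0, 0.002, 0.001]] F [-0.2 -0.3  0.1] M [ 0.03  0.04 -0.03] w 1.001 q [ 0.22  0.61  0.01  1.85 -0.01  0.68 -1.24]
az now -83.94 cw turn rad 0.0 rotvec/0.08 (tool) [ 0.002  0.007 -0.024] shift mm [ 2.03  1.   -0.42] units [ 0.041  0.02  -0.008]
```

```bash
python3 -m crank '[[0,0,0,0.04,0.02,0,0.5],[0,0,0,0,0,0,1],[0,0,0,0,0,0,1],[0,0,0,0,0,0,1],[0,0,0,0,0,0,1],[0,0,0,0,0,0,1],[0,0,0,0,0,0,1],[0,0,0,0,0,0,1]]' 55; python3 - <<'E'
from h import *
go(567.7,-177.6,32,-83.95)
E
```

```text
t: 17.0
tool_pos: [568.5, -178.1, 32.6]
ee_rot: [1.132, 1.254, -1.129]
force: [-0.3, 0.5, -0.3]
width: 0.677
t 17.0 pos [ 568.5 -178.1   32.6] R [[0.003, 0.994, 0.106], [-0.001, 0.106, -0.994], [-1.0, 0.003, 0.001]] F [-0.3  0.5 -0.3] M [-0.01  0.01  0.  ] w 0.677 q [ 0.22  0.62  0.01  1.85 -0.01  0.67 -1.24]
az now -83.94 cw turn rad 0.0 rotvec/0.08 (tool) [ 0.002  0.012 -0.039] shift mm [ 0.64 -0.71 -0.6 ] units [ 0.013 -0.014 -0.012]
```

Gripped at 59.6 mm. Lifting.

```bash
python3 -m crank '[[0,0,0,-0.3,0,0,1],[0,0,0,-0.6,0,0,1],[0,0,0,-0.8,0,0,1],[0,0,0,-0.6,0,0,1],[0,0,0,0,0,0,1],[0,0,0,0,0,0,1],[0,0,0,0,0,0,1]]'; cat > held.py <<'E'
from h import *
d=grab('wrist'); cv2.imwrite('pics/held%d.png'%int(10*manip.sense()['t']),d['img']); s,R=st(); W=wcloud(d); p=s['tool_pos']
L=(W-p)@R   # tool coords: x ahead, y along cover +x, z across
zt=np.nanmedian(L[...,0][(np.abs(L[...,2])<15)&(L[...,1]>35)&(L[...,1]<55)&(np.abs(L[...,0])<15)]); print('top face tool-x',zt,'-> underside',zt+36)
m=(np.abs(L[...,0]-zt)<5)&(np.abs(L[...,2])<45)&(np.abs(L[...,1])<90); q=L[m]
print(len(q),'y range',np.percentile(q[:,1],[0,.5,99.5,100]),'z range',np.percentile(q[:,2],[.5,99.5]))
r=cv2.minAreaRect(q[:,1:].astype(np.float32)); print(r)
ys=np.arange(5,34,3); e=[((lambda a:(a.min(),a.max()))(q[np.abs(q[:,1]-y)<1.5][:,2])) for y in ys]; e=np.array(e)
print('edge slopes deg',np.degrees(np.polyfit(ys,e[:,0],1)[0]),np.degrees(np.polyfit(ys,e[:,1],1)[0]),'mid z',e.mean())
A=np.c_[q[:,1:],np.ones(len(q))]; k=np.linalg.lstsq(A,q[:,0],rcond=None)[0]; print('tilt slopes y,z deg',np.degrees(k[:2]))
E
python3 held.py
```

```text
t: 17.7
tool_pos: [567.5, -178.0, 156.0]
ee_rot: [1.132, 1.254, -1.129]
force: [-0.5, -0.3, -1.8]
width: 0.679
t 17.75 pos [ 567.2 -177.9  155.5] R [[0.003, 0.994, 0.105], [-0.0, 0.105, -0.994], [-1.0, 0.003, 0.001]] F [-0.8 -1.  -1. ] M [-0.01  0.02 -0.  ] w 0.678 q [ 0.21  0.45  0.02  1.77 -0.01  0.91 -1.24]
top face tool-x -4.508031700060914 -> underside 31.491968299939085
23766 y range [-44.81822194 -43.2335246   63.80595789  65.42362815] z range [-33.11217715  31.24434848]
((10.444904327392578, -0.6969413757324219), (109.94029235839844, 77.84553527832031), 0.7824097871780396)
edge slopes deg 8.17394520678117 -9.4001455520231 mid z -0.7723889077815593
tilt slopes y,z deg [ 0.29419656 -0.00637036]
```

Held cover: nose tip 65 mm ahead of the TCP, so it is centred, with its underside about 31.5 to 32.5 mm below the TCP. Carrying it over the case.

```bash
python3 -m crank '[[0.8,0,0,0,0,-0.6,1],[0.8,0,0,0,-0.07,-0.9,1],[0.8,0,0,0,-0.13,-0.9,1],[0.8,0,0,0,-0.2,-0.88,1],[0.8,0,0,0,-0.28,-0.86,1],[0.2,0,0,0,-0.3,-0.84,1],[0,0,0,0,-0.3,-0.84,1],[0,0,0,0,-0.24,-0.7,1]]'; python3 -c "
from h import *
go(527.4,190.2,125,-102.95)"
```

```text
t: 18.55
tool_pos: [522.5, 159.9, 144.7]
ee_rot: [1.385, 1.079, -1.41]
force: [0.2, 0.8, -1.7]
width: 0.68
t 18.55 pos [522.5 159.9 144.7] R [[-0.013, 0.967, -0.256], [-0.006, -0.256, -0.967], [-1.0, -0.011, 0.009]] F [ 0.2  0.8 -1.7] M [ 0.06 -0.09 -0.02] w 0.68 q [-0.39  0.4   0.    1.89 -0.    0.87 -2.22]
az now -104.81 cw turn rad -0.032 rotvec/0.08 (tool) [-0.406  0.116  0.143] shift mm [ 19.4   -2.81 -30.7 ] units [ 0.388 -0.056 -0.614]
```

```bash
python3 -m crank '[[-0.4,0.1,0.14,0,-0.05,-0.4,1],[0,0,0,0,0,-0.2,1],[0,0,0,0,0,0,1],[0,0,0,0,0,0,1]]'; python3 -c "
from h import *
go(527.4,190.2,125,-102.95)"
```

```text
t: 18.95
tool_pos: [525.5, 193.7, 141.1]
ee_rot: [1.363, 1.1, -1.373]
force: [-1.5, -0.7, -1.3]
width: 0.679
t 18.95 pos [525.5 193.7 141.1] R [[-0.005, 0.977, -0.215], [-0.003, -0.215, -0.977], [-1.0, -0.005, 0.004]] F [-1.5 -0.7 -1.3] M [-0.03  0.    0.01] w 0.679 q [-0.43  0.42 -0.01  1.86  0.01  0.86 -2.23]
az now -102.43 cw turn rad 0.009 rotvec/0.08 (tool) [0.112 0.046 0.056] shift mm [16.07  2.67  3.  ] units [0.321 0.053 0.06 ]
```

```bash
python3 -m crank '[[0.11,0.05,0.05,0.3,0.04,0.05,1],[0,0,0,0.3,0,0,1],[0,0,0,0.15,0,0,1],[0,0,0,0,0,0,1],[0,0,0,0,0,0,1]]'; python3 - <<'E'
from h import *
go(527.4,190.2,99,-102.95)
d=grab('side'); W=cloud(d)
e=np.array([np.cos(np.radians(-12.95)),np.sin(np.radians(-12.95))]); n=np.array([-e[1],e[0]])
C=np.array([527.5,190.3]); l=np.stack([(W[...,:2]-C)@e,(W[...,:2]-C)@n,W[...,2]],-1)
cv2.imwrite('pics/s4.png',cv2.resize(d['img'][240:370,170:310],None,fx=4,fy=4,interpolation=cv2.INTER_CUBIC))
E
```

```text
t: 19.45
tool_pos: [529.7, 180.5, 103.0]
ee_rot: [1.381, 1.083, -1.384]
force: [0.6, 0.2, -1.2]
width: 0.683
t 19.45 pos [529.7 180.5 103. ] R [[0.001, 0.971, -0.237], [-0.003, -0.237, -0.971], [-1.0, 0.001, 0.003]] F [ 0.6  0.2 -1.2] M [ 0.05  0.02 -0.  ] w 0.683 q [-0.41  0.47 -0.01  1.9   0.01  0.78 -2.23]
az now -103.73 cw turn rad -0.014 rotvec/0.08 (tool) [-0.169  0.039 -0.017] shift mm [ 3.93 -4.49 -8.88] units [ 0.079 -0.09  -0.178]
```

View pics/s4.png

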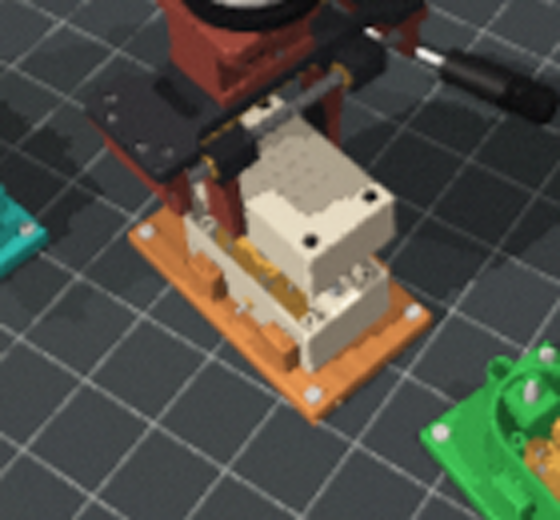

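The view shows the cover (corner holes at crop (370,195) and (310,240)) hovering over the lower half in the right sense, but about 10 mm off towards -y after a settling overshoot. Correcting that at this height.

```bash
python3 -m crank '[[-0.17,0.04,0,0,-0.09,-0.17,1],[0,0,0,0,0,0,1],[0,0,0,0,0,0,1],[0,0,0,0,0,0,1]]'; python3 -c "
from h import *
go(527.4,190.2,99,-102.95)"
```

```text
t: 19.9
tool_pos: [528.0, 191.4, 104.8]
ee_rot: [1.376, 1.093, -1.368]
force: [0.4, -0.1, -2.0]
width: 0.68
t 19.9 pos [528.  191.4 104.8] R [[0.004, 0.975, -0.222], [0.001, -0.222, -0.975], [-1.0, 0.004, -0.002]] F [ 0.4 -0.1 -2. ] M [ 0.03 -0.04  0.02] w 0.68 q [-0.42  0.47 -0.01  1.89  0.01  0.78 -2.24]
az now -102.84 cw turn rad 0.002 rotvec/0.08 (tool) [ 0.024 -0.03  -0.047] shift mm [ 5.84 -0.31  1.34] units [ 0.117 -0.006  0.027]
```

```bash
python3 -m crank '[[0.02,-0.03,-0.04,0.12,-0.01,0.02,1],[0,0,0,0.05,0,0,1],[0,0,0,0,0,0,1],[0,0,0,0,0,0,1]]'; python3 -c "
from h import *
go(527.4,190.2,90,-102.95)"
```

```text
t: 20.3
tool_pos: [527.1, 190.5, 95.5]
ee_rot: [1.373, 1.093, -1.374]
force: [1.2, -1.2, -0.9]
width: 0.68
t 20.3 pos [527.1 190.5  95.5] R [[0.0, 0.975, -0.224], [-0.0, -0.224, -0.975], [-1.0, 0.0, 0.0]] F [ 1.2 -1.2 -0.9] M [ 0.11  0.02 -0.04] w 0.68 q [-0.42  0.48 -0.01  1.9   0.01  0.76 -2.24]
az now -102.93 cw turn rad 0.0 rotvec/0.08 (tool) [ 0.004  0.006 -0.003] shift mm [5.51 0.34 0.22] units [0.11  0.007 0.004]
```

```bash
python3 -m crank '[[0,0,0,0.08,0,0,1],[0,0,0,0.06,0,0,1],[0,0,0,0,0,0,1]]'; python3 -c "
from h import *
go(527.4,190.2,80,-102.95)"
```

```text
t: 20.6
tool_pos: [527.1, 190.4, 87.8]
ee_rot: [1.373, 1.093, -1.374]
force: [-0.1, -0.3, -0.8]
width: 0.68
t 20.6 pos [527.1 190.4  87.8] R [[-0.0, 0.975, -0.224], [-0.001, -0.224, -0.975], [-1.0, 0.0, 0.001]] F [-0.1 -0.3 -0.8] M [0.03 0.02 0.01] w 0.68 q [-0.42  0.49 -0.01  1.9   0.01  0.75 -2.24]
az now -102.94 cw turn rad 0.0 rotvec/0.08 (tool) [ 0.002  0.007 -0.001] shift mm [7.8 0.3 0.1] units [0.156 0.006 0.002]
```

The dowels are entering with no side force. Continuing down.

```bash
python3 -m crank '[[0,0,0,0.06,0,0,1],[0,0,0,0.05,0,0,1],[0,0,0,0,0,0,1]]'; python3 -c "
from h import *
go(527.4,190.2,80,-102.95)"
```

```text
t: 20.9
tool_pos: [527.2, 190.3, 81.7]
ee_rot: [1.373, 1.093, -1.374]
force: [0.2, -0.6, -1.1]
width: 0.681
t 20.9 pos [527.2 190.3  81.7] R [[-0.0, 0.975, -0.224], [-0.001, -0.224, -0.975], [-1.0, 0.0, 0.001]] F [ 0.2 -0.6 -1.1] M [ 0.04 -0.04  0.  ] w 0.681 q [-0.42  0.5  -0.01  1.91  0.01  0.73 -2.24]
az now -102.94 cw turn rad 0.0 rotvec/0.08 (tool) [ 0.002  0.008 -0.001] shift mm [1.74 0.24 0.03] units [0.035 0.005 0.001]
```

```bash
python3 -m crank '[[0,0,0,0.04,0,0,1],[0,0,0,0.04,0,0,1]]' 60; python3 -c "
from h import *
go(527.4,190.2,80,-102.95)"
```

```text
t: 21.1
tool_pos: [527.4, 190.4, 79.8]
ee_rot: [1.374, 1.093, -1.374]
force: [-13.1, -5.1, 40.0]
width: 0.683
t 21.1 pos [527.4 190.4  79.8] R [[0.0, 0.975, -0.224], [-0.0, -0.224, -0.975], [-1.0, 0.0, 0.0]] F [-13.1  -5.1  40. ] M [-1.17  2.68  0.01] w 0.683 q [-0.42  0.5  -0.01  1.91  0.01  0.73 -2.24]
az now -102.95 cw turn rad -0.0 rotvec/0.08 (tool) [-0.     0.005 -0.005] shift mm [-0.17  0.07  0.17] units [-0.003  0.001  0.003]
```

Bottomed at z = 79.8 with 40 N up, which is more than needed. Easing to about 20 N.

```bash
python3 -m crank '[[0,0,0,0.018,0,0,1],[0,0,0,0.018,0,0,1]]' 60; python3 -c "
from h import *
go(527.4,190.2,80,-102.95)"; python3 held.py
```

```text
t: 21.3
tool_pos: [527.5, 190.4, 79.9]
ee_rot: [1.375, 1.093, -1.373]
force: [-3.0, -0.6, 8.4]
width: 0.683
t 21.3 pos [527.5 190.4  79.9] R [[0.001, 0.975, -0.224], [-0.0, -0.224, -0.975], [-1.0, 0.001, -0.0]] F [-3.  -0.6  8.4] M [-0.42  0.61 -0.03] w 0.683 q [-0.42  0.5  -0.01  1.91  0.01  0.73 -2.24]
az now -102.96 cw turn rad -0.0 rotvec/0.08 (tool) [-0.002 -0.003 -0.015] shift mm [-0.06 -0.01  0.25] units [-0.001 -0.     0.005]
t 21.35 pos [527.4 190.4  79.9] R [[0.001, 0.975, -0.224], [-0.0, -0.224, -0.975], [-1.0, 0.001, -0.0]] F [-3.2 -1.5  9.3] M [-0.44  0.69 -0.02] w 0.682 q [-0.42  0.5  -0.01  1.91  0.01  0.73 -2.24]
top face tool-x -4.054652303848046 -> underside 31.945347696151956
23754 y range [-46.01330559 -43.72542587  63.24120257  64.47617032] z range [-33.42165425  31.46322668]
((9.374015808105469, -1.0920181274414062), (110.23450469970703, 77.6959228515625), 0.6666973233222961)
edge slopes deg 5.073747492212945 -5.812388653859899 mid z -1.0330365833244202
tilt slopes y,z deg [0.29735153 0.00329044]
```

```bash
python3 -m crank '[[0,0,0,0.027,0,0,1],[0,0,0,0.027,0,0,1]]' 60; python3 - <<'E'
from h import *
d=grab('side');t=grab('top')
for _ in range(6): grab('wrist')   # lets 0.3 s pass with target held
st()
for n,dd in(('side',d),('top',t)):
    W=cloud(dd); e=np.array([np.cos(np.radians(-12.95)),np.sin(np.radians(-12.95))]); 
    for a,b in((35,45),(45,60),(78,92)):
        q=W[(W[...,2]>a)&(W[...,2]<b)&(np.hypot(W[...,0]-528,W[...,1]-190)<75)]
        if len(q): print(n,a,b,len(q),np.median(q[:,2]))
cv2.imwrite('pics/s5.png',cv2.resize(d['img'][240:370,170:310],None,fx=4,fy=4,interpolation=cv2.INTER_CUBIC))
E
```

```text
t: 21.55
tool_pos: [527.5, 190.5, 79.9]
ee_rot: [1.375, 1.093, -1.372]
force: [-5.8, -1.6, 14.7]
width: 0.682
t 21.95 pos [527.5 190.4  79.9] R [[0.002, 0.975, -0.224], [0.0, -0.224, -0.975], [-1.0, 0.002, -0.0]] F [-5.9 -1.4 15. ] M [-0.65  1.12 -0.01] w 0.678 q [-0.42  0.5  -0.01  1.91  0.01  0.73 -2.24]
side 35 45 114 39.109909982030054
side 45 60 146 53.55474503807665
side 78 92 885 84.49698672637524
top 35 45 44 39.25539472090459
top 45 60 54 51.17943192778317
top 78 92 834 83.96992409316314
```

View pics/s5.png

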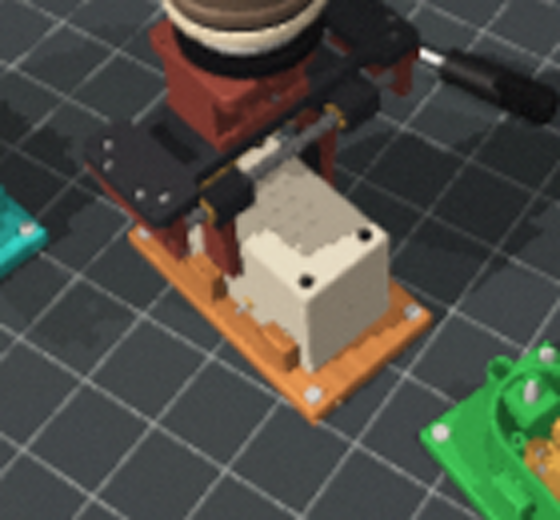

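The halves show as one closed block with no gap at the seam (crop about (310,320)). The top face is at z = 84.0 (expected 48+36), and the push is steady at 15 N. Handing in.

```bash
python3 -c "
from h import *
print(manip.sign_off()); st()"
```

```text
the job is handed in; nothing more can be done
None
the job is handed in; nothing more can be done
```

The key is wound to its stop and the cover is seated on its dowels. I handed the job in at about 22 s of robot time with the arm still pressing the cover down. No verdict was reported, and the state could not be read after handing in.

- **Key:** I wound it about 3.6 rad in part turns, until the moment jumped to 0.84 N m. The wings then measured -13.0°, against -12.9° for the case axis, with the cover still on the bench.
- **Cover:** It went onto the dowels with almost no side force and bottomed at TCP z = 79.9 mm. Its top face measured 84.0 mm from the top camera and 84.5 mm from the side camera (84 expected). Tilt was about 0.3°, and the side picture shows no gap between the halves.
- **Final push:** The arm held a steady 15 N down for 0.4 s before hand-in, with 60 N grip. When the cover first touched bottom the push reached 40 N for a moment, and I eased it off.
- **Did not agree:**
  - The top camera placed things about 2–3 mm further in -y than the wrist camera and the arm. I went by the wrist camera and the arm.
  - The in-grip yaw check from the wrist image was spoiled by the fingers, so the cover's yaw rests on the jaws lying flat on its sides.
- **Other objects:** I never moved near the tape roll, ball or pen. The screwdriver looks unmoved in the last picture. I did not measure the bystanders again at the end.

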